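# Park the sprung inner tray on its stop pin

### The job

The aluminium tray's inner tray is sticking out over the windowsill with the cartridge in it. Gently push the outside of its front panel in with your fingertips, without forcing it against its end stop, until the tooth has passed under the stop pin, then let it come back so that it catches on the pin, half way in, and leave it there. Grip nothing, do not reach into the tray or touch the pin, keep the cartridge lying in the tray, and leave the cup, the wooden block and the tweezer where they are.

Things in the scene. Friction and masses are not known exactly. Their poses are not given: they have to be found in the camera images.
- tray: tin-grey aluminium outer tray, fixed to the sill: open-topped case 180 long (x) x 150 wide (y) x 36 mm high, open at its front end (-x). Origin: centre of its underside, on the sill. Its +x is the direction in which the inner tray is pushed in; z up. On its +y wall, half way along, a bracket (top 54 mm above the sill) carries the stop pin.
- slide (a joint): inner tray's travel along the outer tray's x: 0 = sprung fully out (start), grows in m as pushed in, hard stop 0.047. The spring pushes it out, 2.8 N at 0 to 6.1 N at 0.047; the pin adds about 2 N on the way in. A ramped tooth on its +y side lifts the pin, which drops behind it at 0.028: let go from 0.032 or more it returns and stays caught at 0.028 (mid); let go before 0.028 it springs out to 0.
- panel (a point): centre of the outer face of the inner tray's upright front panel, moving with it, 24 mm above the sill. Panel 140 mm wide (y), from 4 to 44 mm above the sill (60 mm wide lip on top to 46 mm), facing the outer tray's -x; axes as the outer tray's. At joint 0 it stands 150 mm in front of the outer tray's origin, 60 mm in front of the case; at mid position 122 and 32 mm.
- stop_pin: upright steel pin, 8 mm thick with a 14 mm round head, hanging in the bracket at 57 mm to the +y side of the outer tray's middle; origin at its lower tip, 22.5 mm above the sill at rest. Sprung down; rises 10 mm as the tooth passes. Its head's top is 62.5 mm above the sill at rest.
- cartridge: black plastic cartridge 70 x 45 x 24 mm lying loose in the inner tray, on its floor 7 mm above the sill; origin at the centre of its underside, z up
- cup: frosted glass cup, 72 mm across the rim, 85 mm high, standing on the sill beside the tray; origin at the centre of its underside, z up
- block: wooden alignment block, 80 x 40 mm, 42 mm high with a step, on the sill; origin at the centre of its underside
- tweezer: stainless steel tweezer lying on the sill, 126 mm long, 6 mm thick; origin near its middle, on the sill, x along it

How it is judged (in metres and radians):
On the way:
1. a fingertip has pushed the inner tray in past the stop pin (value of joint slide above 0.029 m and contact force between the fingers and tray above 0.5 N), for 0.05 s.
At the end, for the whole second after the job is handed in: the inner tray rests at mid position, 25.5 to 30.5 mm in, held by the dropped stop pin (its tip under 26 mm above the sill); the cartridge lies flat and still in the inner tray (value of joint slide between 0.0255 and 0.0305 m and velocity of joint slide between -0.005 and 0.005 m/s and z of stop_pin in the frame of tray below 0.026 m and x of cartridge in the frame of panel between 0 and 0.13 m and z of cartridge in the frame of tray below 0.012 m and angle between cartridge's own z axis and vertical below 0.15 rad and linear speed of cartridge below 0.01 m/s); the robot touches nothing.
It fails at once if the fingers push the tray harder than 30 N (rammed against the end stop) (contact force between the fingers and tray above 30 N).
It fails at once if the fingers reach over the front panel into the inner tray, or pinch the panel (x of the grasp point in the frame of panel between 0.002 and 0.13 m and y of the grasp point in the frame of panel between -0.07 and 0.07 m and z of the grasp point in the frame of panel below 0.03 m).
It fails at once if the stop pin is touched by the robot (contact force between any of the fingers, the arm and stop_pin above 0.3 N).
It fails at once if the cartridge is lifted or tipped (z of cartridge in the frame of tray above 0.02 m or angle between cartridge's own z axis and vertical above 0.4 rad).
It fails at once if the cup, block or tweezer is moved more than 15 mm (distance of any of cup, block, tweezer from where it was at the start of the episode above 0.015 m).
It also fails if it takes over 40 s, if anything falls off the work surface, if the arm or the gripper's body presses on something with over 40 N, if the wrist force passes 120 N, or if a joint passes its speed limit or range.

### The arm

A 6-joint arm with a two-finger parallel gripper is mounted at the origin on the work surface. World frame = base frame: x ahead of the robot, y to its left, z up, the work surface at z = 0. Lengths are in mm, angles in rad, forces in N, time in s.
With the tool pointing down it reaches from about 350 to 775 mm from the base axis. Payload 7.3 kg.
Tool frame: the origin (TCP) lies on the centre line of the jaws, within the pads' length; the fingertips stand 22 mm ahead of it and the grasp point (between the pads) lies 3 mm ahead of it; z points along the fingers, y is the direction in which the jaws open and shut (so a half turn about z gives the same grasp; the last joint's range is limited). The gripper opens to 92 mm and grips with 3 to 60 N. Pads are 19 mm wide; open, the fingers measure 130 mm over their backs; the gripper's body (75 mm by 190 mm) begins 47 mm behind the grasp point.
Start: joints at [-1.348, 0.342, 1.524, -0, 1.275, -0.146], TCP at [189.284, -489.712, 214.441] pointing down, gripper open.
Joint ranges: [-2.53, 2.53], [-0.77, 2.02], [0.04, 2.7], [-1, 4.14], [0.28, 2.66], [-3.11, 3.11]. Speed limits (rad/s): [2.57, 2.57, 3.14, 3.14, 3.14, 3.14].

### API

Orientations are given as [roll, pitch, yaw] about the fixed x, y, z axes, in that order (R = Rz(yaw) Ry(pitch) Rx(roll)).
In Python, from plant import get_obs, capture, close_job gives the robot as it stands.
- The arm moves only by the tool carry_out, never from a script. Its arguments are lists of equal length, an entry for each row: "xyz": the shift along the tool's x, y, z scaled (see below), a list of three; "dr": the turn, a rotation vector about the tool's x, y, z scaled (see below), a list of three. A call has 1 to 8 rows; each row shifts and turns the commanded pose from where the row before left it, along the tool's axes as they then stand; what a row does not reach is not made up. The controller multiplies each number of a shift by 0.06 m and each number of a turn by 8 degrees. A row lasts 1/8 s, in which the tool goes at most 62.5 mm and 10.7 degrees, less where a joint would pass 70% of its speed; a pose out of reach is approached as far as the arm can. A call with a number of a shift or a turn outside -1 to 1 is refused whole. A call with a gripper value outside its range is refused whole. "gripper" is the gripper's target within -1 to 1 (fully open at 1, half-way at 0, shut at -1), set as the call begins (left out, the last holds). The fingers move at their own pace and stop on an object; the grip force is fixed at half the most. Time passes only in rows, so rows that do not move let the fingers close. It gives the time, the measured TCP pose, the force and the opening at its end, in the units of the state.
- get_obs(): the state, without advancing time (a new reading comes with each control period).
- capture(name): name is "scene" or "side" or "wrist"; returns a dict with "image" (400x640x3 uint8, blue, green, red), "fx", "fy", "cx", "cy" (pixels), "pose" (4x4, takes a point from camera to world coordinates). Camera axes: x right, y up, looking along -z (the intrinsics and any distortion apply to the point x, -y, -z); pixel columns grow to the right and rows downward; lengths in mm; the calibration is good to about 2 mm. A picture is of the moment at which its call begins. There is no depth.
- close_job(): hands the job in, once; it reports no verdict.
The state is a dict: "time": time; "joint_positions": joint angles; "dq": joint speeds; "tau": joint torques, N m; "tool_pos": TCP position; "tcp_rot": TCP orientation; "contact_force": force on the tool from outside, world axes, zero at the start; "moment": the same for the moment, N m; "grip_width": finger opening in mm.
Only numpy, scipy, OpenCV 4.12 (cv2) and the standard library are available. Lean on these libraries where they do the work, as an engineer would, in place of code of your own. Each camera call takes 0.05 s, during which the arm holds its last target.

## Working session

There is one attempt and no reset: what is moved stays moved. The work goes in short steps, Python scripts to look and compute and a tool call to move; the robot and the scene stay as the last step left them, time stands still between calls to the robot, and variables do not carry over. Pictures are saved under pics/ and viewed, and the job is handed in when it is done.

Besides the shell and the picture viewer there is one more tool, called after "Request:" by a JSON object that holds its "name" and its "arguments". carry_out: Moves the arm, as the interface text tells. Shifts and turns lie within -1 to 1; 1 stands for 0.06 m of shift or 8 degrees of turn. Its arguments: {"type":"object","properties":{"xyz":{"type":"array"},"dr":{"type":"array"},"gripper":{"type":"number"}},"required":["xyz","dr"]}

```bash
mkdir -p pics; ls
python3 - <<'E'
from plant import *
import cv2
print(get_obs())
for n in("scene","side","wrist"):
    c=capture(n); cv2.imwrite(f"pics/{n}0.png",c["image"]); print(n,{k:v for k,v in c.items() if k!="image"})
E
```

```text
pics
{'time': 0.0, 'joint_positions': array([-1.34803107e+00,  3.42765710e-01,  1.52499918e+00, -9.46121555e-06,
        1.27537070e+00, -1.45982381e-01]), 'dq': array([ 0.00106452, -0.000235  ,  0.00083583,  0.00052695, -0.00044572,
        0.00062146]), 'tau': array([ 2.11041042e-03, -4.31237304e+01, -2.44223160e+01,  7.19958334e-02,
        5.57671837e-02, -1.16507103e-04]), 'tool_pos': array([ 189.17008897, -489.29529176,  213.72887729]), 'tcp_rot': array([-3.14006480e+00, -2.15492697e-04,  3.68750239e-01]), 'contact_force': array([-0.79360709,  0.43419142, -0.71113926]), 'moment': array([-0.04132634, -0.01029239, -0.03239844]), 'grip_width': 91.97118491244146}
scene {'fx': 373.9391207644929, 'fy': 373.9391207644929, 'cx': 321.7292002734125, 'cy': 198.56758329623213, 'pose': array([[ 8.42413977e-01, -3.93302798e-01,  3.68309109e-01,
         8.93811673e+02],
       [ 5.38698788e-01,  5.99610279e-01, -5.91837080e-01,
        -5.00896070e+02],
       [ 1.19292517e-02,  6.96979500e-01,  7.16991820e-01,
         6.30555838e+02],
       [ 0.00000000e+00,  0.00000000e+00,  0.00000000e+
[... 248 characters left out ...]
41e-01, -5.40719031e-01,  8.35177926e-01,
         9.10215328e+02],
       [ 2.14740686e-02,  8.38053688e-01,  5.45165003e-01,
         6.41065648e+02],
       [ 0.00000000e+00,  0.00000000e+00,  0.00000000e+00,
         1.00000000e+00]])}
wrist {'fx': 347.71504975692494, 'fy': 347.71504975692494, 'cx': 319.39483290236285, 'cy': 201.93314729260487, 'pose': array([[ 3.60673789e-01,  8.90925148e-01,  2.75983330e-01,
         2.64721253e+02],
       [-9.32689841e-01,  3.45162375e-01,  1.04654649e-01,
        -4.61699645e+02],
       [-2.01960326e-03, -2.95153037e-01,  9.55447856e-01,
         3.83603904e+02],
       [ 0.00000000e+00,  0.00000000e+00,  0.00000000e+00,
         1.00000000e+00]])}
```

View pics/scene0.png

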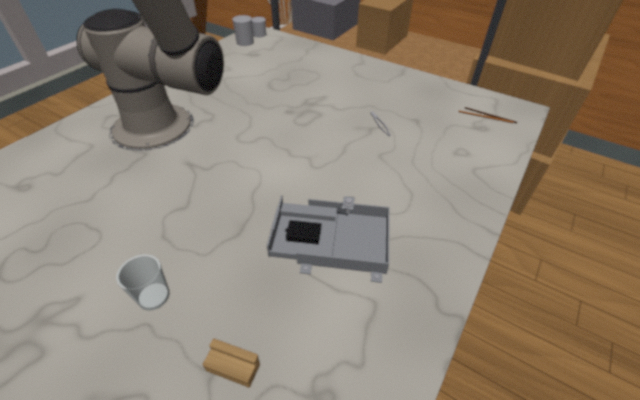

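View pics/side0.png

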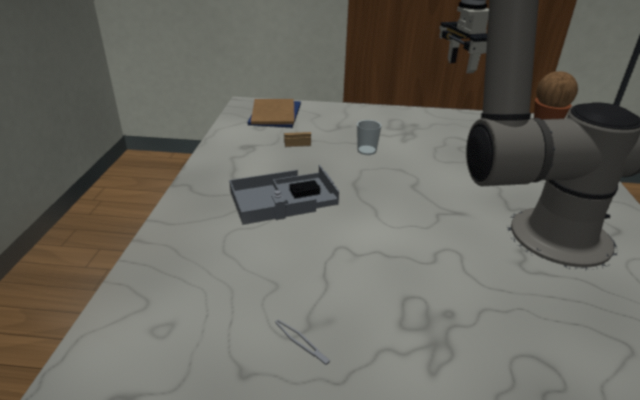

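View pics/wrist0.png

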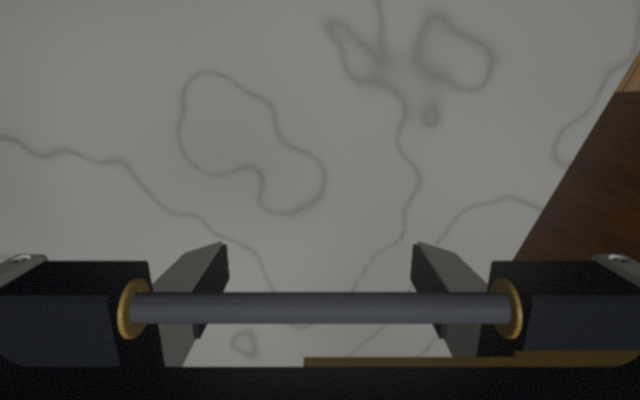

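```bash
cat > h.py <<'E'
import numpy as np
def ray(c,u,v):
    d=np.array([(u-c["cx"])/c["fx"],-(v-c["cy"])/c["fy"],-1.]); return c["pose"][:3,3],c["pose"][:3,:3]@d
def onz(c,u,v,z):
    o,d=ray(c,u,v); return o+d*(z-o[2])/d[2]
def proj(c,P):
    p=c["pose"][:3,:3].T@(np.array(P,float)-c["pose"][:3,3]); return c["cx"]+c["fx"]*p[0]/-p[2], c["cy"]-c["fy"]*p[1]/-p[2]
E
python3 - <<'E'
from h import *; from plant import *
import cv2
for n,(x,y,w,h) in {"scene":(255,185,150,110),"side":(220,155,130,80)}.items():
    c=capture(n); s=5 if n=="scene" else 6
    cv2.imwrite(f"pics/{n}z.png",cv2.resize(c["image"][y:y+h,x:x+w],None,fx=s,fy=s,interpolation=cv2.INTER_CUBIC))
E
```

```text
(no output)
```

View pics/scenez.png

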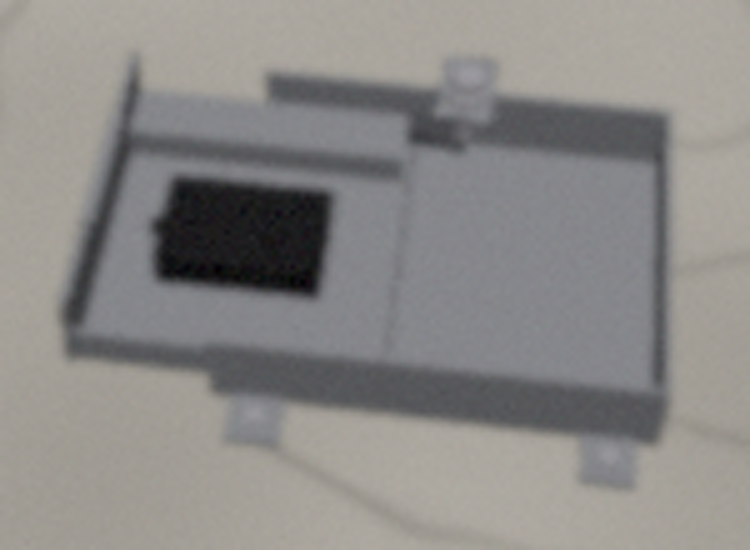

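View pics/sidez.png

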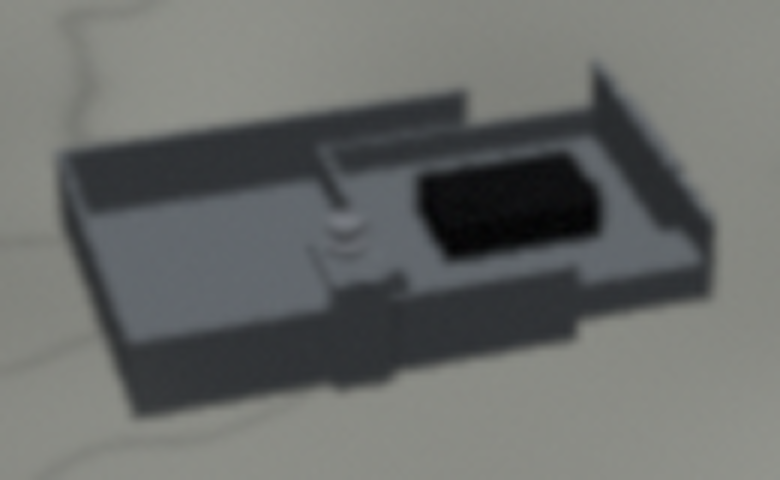

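Run:
```python
from h import *; from plant import *
a=capture("scene");b=capture("side")
# tray-frame corners: A(front,+y) B(back,+y) C(back,-y) D(front,-y)
loc=np.array([[-90,75],[90,75],[90,-75],[-90,-75],[-150,70],[-150,-70]])
z=[36]*4+[44]*2
S=[(308.6,200),(388.6,208),(388,264),(297.6,255),(281.6,196),(268.6,247)]
D=[(316.2,199.7),(242,212.5),(230.3,180.8),(297.5,170.8),(338.7,192),(319.5,165.3)]
allp=[];alll=[]
for c,pp in((a,S),(b,D)):
    P=np.array([onz(c,*p,zz)[:2] for p,zz in zip(pp,z)])
    for s,l in((P,loc),):
        m=s.mean(0);ml=l.mean(0);H=(l-ml).T@(s-m);th=np.arctan2(H[0,1]-H[1,0],H[0,0]+H[1,1])
        R=np.array([[np.cos(th),-np.sin(th)],[np.sin(th),np.cos(th)]]);t=m-R@ml
        print(np.round(P,1).tolist(),"th",th,np.degrees(th),"o",t,"\nres",np.round((l@R.T+t-s)@R,1).tolist())
        print("panel",R@[-150,0]+t)
```

```text
[[566.5, -29.7], [725.2, 45.4], [787.1, -87.1], [631.3, -163.8], [514.5, -58.5], [576.9, -183.6]] th 0.4470031127643951 25.611391790610256 o [678.67627104 -57.93340879] 
res [[-1.1, 1.1], [3.4, 1.9], [4.8, -1.8], [-1.5, -0.0], [-1.7, -0.5], [-3.9, -0.7]]
panel [ 543.41428113 -122.77316576]
[[559.7, -19.3], [719.6, 55.5], [780.2, -76.7], [621.5, -149.8], [508.7, -47.8], [566.6, -172.6]] th 0.4369280262647867 25.03413185595346 o [671.35476756 -47.29909602] 
res [[-0.6, 2.4], [2.8, 2.3], [3.8, -2.3], [-1.5, -3.2], [-2.5, 1.6], [-2.0, -0.8]]
panel [ 535.44638752 -110.77280896]
```

Run:
```python
from h import *; from plant import *
a=capture("scene");b=capture("side")
S=[(308.6,200),(388.6,208),(388,264),(297.6,255),(281.6,196),(268.6,247)]
D=[(316.2,199.7),(242,212.5),(230.3,180.8),(297.5,170.8),(338.7,192),(319.5,165.3)]
for p,q in zip(S,D):
    o1,d1=ray(a,*p);o2,d2=ray(b,*q)
    s=np.linalg.lstsq(np.c_[d1,-d2],o2-o1,rcond=None)[0]
    p1=o1+s[0]*d1;p2=o2+s[1]*d2
    print(((p1+p2)/2).round(1),np.linalg.norm(p1-p2).round(1))
o=get_obs();print(o["tool_pos"],proj(b,o["tool_pos"]),proj(b,o["tool_pos"]-[0,0,22]),proj(a,[0,0,0]),proj(b,[0,0,0]))
```

```text
[561.9 -25.8  31. ] 3.5
[722.6  49.3  31.4] 2.6
[784.5 -84.3  31.1] 3.7
[ 625.5 -160.2   29. ] 5.3
[510.  -54.7  39. ] 2.3
[ 570.2 -180.6   38. ] 6.4
[ 189.26906555 -489.66818503  214.36322138] (np.float64(459.79684642309905), np.float64(70.77231502551257)) (np.float64(458.39768376717984), np.float64(78.14607822967974)) (np.float64(151.49232127632422), np.float64(124.87396534985726)) (np.float64(559.8616999570132), np.float64(235.44153652257623))
```

Run:
```python
from h import *; from plant import *
a=capture("scene");b=capture("side")
print("cup",onz(a,152,295,0),onz(b,368,150,0)); print("block",onz(a,231,368,20),onz(b,297,140,20))
print("tweez",onz(a,380,124,3),onz(b,302,342,3))
o=get_obs();p=o["tool_pos"];th=np.radians(25.4);u=np.array([np.cos(th),np.sin(th)])
goal=np.array([540,-117.6])-45*u
y=o["tcp_rot"][2];X=np.array([np.cos(y),np.sin(y)]);Y=np.array([np.sin(y),-np.cos(y)])
d=goal-p[:2];print(goal,"in tool xy units",d@X/60,d@Y/60,"turn about tool z deg",-(25.4-np.degrees(y)))
```

```text
cup [ 440.01683114 -366.21151249    0.        ] [ 438.17823274 -366.86412481    0.        ]
block [ 661.24810852 -389.21347988   20.        ] [ 651.58921531 -362.70742786   20.        ]
tweez [550.1984903  365.42255121   3.        ] [543.5749617 373.7463741   3.       ]
[ 499.34991182 -136.902081  ] in tool xy units 6.939922012444573 -3.621503718800326 turn about tool z deg -4.268763663915621
```

Request:
{"name": "carry_out", "arguments": {"xyz": [[0.8,-0.42,0],[0.8,-0.42,0],[0.8,-0.42,0],[0.8,-0.42,0],[0.8,-0.42,0],[0.8,-0.42,0],[0.8,-0.42,0],[0.8,-0.42,0]], "dr": [[0,0,0],[0,0,0],[0,0,0],[0,0,0],[0,0,0],[0,0,0],[0,0,0],[0,0,-0.53]], "gripper": -1}}

```text
time: 1.55
tool_pos: [475.9, -161.8, 214.6]
tcp_rot: [3.141, -0.0, 0.444]
contact_force: [0.5, -0.3, -0.5]
grip_width: 16.2
```

Request:
{"name": "carry_out", "arguments": {"xyz": [[0,0,0],[0,0,0]], "dr": [[0,0,0],[0,0,0]]}}

```text
time: 1.8
tool_pos: [474.5, -163.3, 214.3]
tcp_rot: [3.142, 0.001, 0.443]
contact_force: [-1.1, 0.4, 0.1]
grip_width: 0.5
```

Run:
```python
from h import *; from plant import *
import cv2
c=capture("wrist");cv2.imwrite("pics/w1.png",c["image"])
o=get_obs();print(o);
for q in ([540,-117.6,24],[673.6,-55.2,36]): print(proj(c,q))
```

```text
{'time': 1.85, 'joint_positions': array([-4.85228075e-01,  2.99755455e-01,  1.58593415e+00, -5.19641632e-04,
        1.25610898e+00,  6.43894388e-01]), 'dq': array([-0.01880194, -0.00483427,  0.00134707,  0.00300756, -0.0002214 ,
        0.00270683]), 'tau': array([ 8.53603687e-01, -4.06156290e+01, -2.43586260e+01,  1.31835854e-01,
       -2.05968000e-02, -1.01882197e-03]), 'tool_pos': array([ 474.24978954, -163.87440244,  214.36556376]), 'tcp_rot': array([3.14146077e+00, 5.18801812e-04, 4.41834720e-01]), 'contact_force': array([-0.91352866, -0.34836733, -0.97167063]), 'moment': array([-0.04103984, -0.01696218, -0.05024276]), 'grip_width': 0.35490156080863094}
(np.float64(304.9892796620138), np.float64(95.98108335365983))
(np.float64(303.3550285913218), np.float64(-89.21771947204616))
```

View pics/w1.png

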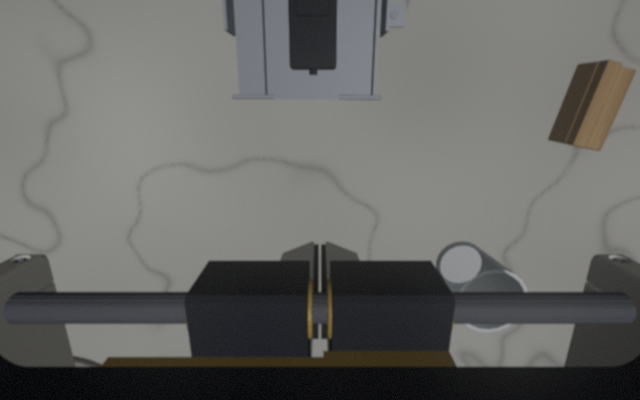

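Run:
```python
from h import *; from plant import *
import cv2
c=capture("wrist");cv2.imwrite("pics/w1z.png",cv2.resize(c["image"][60:120,220:400],None,fx=4.4,fy=4.4,interpolation=cv2.INTER_CUBIC))
A=onz(c,233,97,44);B=onz(c,381,98,44);print(A,B,np.linalg.norm(A-B),(A+B)/2,np.degrees(np.arctan2((A-B)[1],(A-B)[0]))-90)
A=onz(c,233,97,39);B=onz(c,381,98,39);print((A+B)/2,np.linalg.norm(A-B))
```

```text
[510.58441774 -58.32080626  44.        ] [ 569.07687683 -184.01611082   44.        ] 138.638657520115 [ 539.83064729 -121.16845854   44.        ] 24.954969653495468
[ 539.71795968 -121.0298014    39.        ] 140.67695702364557
```

View pics/w1z.png

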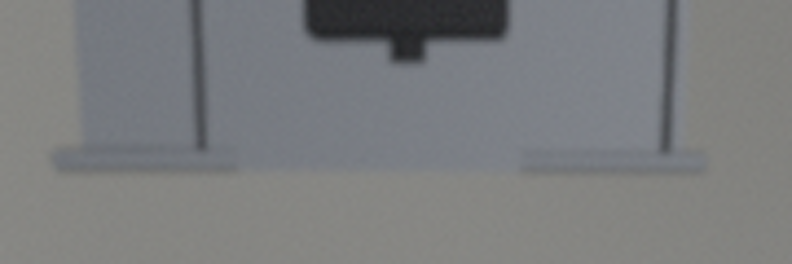

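Request:
{"name": "carry_out", "arguments": {"xyz": [[0.3,-0.18,0.4],[0.2,0,0.7],[0,0,0.7],[0,0,0.6],[0,0,0.4],[0,0,0.1],[0,0,0],[0,0,0]], "dr": [[0,0,0.04],[0,0,0],[0,0,0],[0,0,0],[0,0,0],[0,0,0],[0,0,0],[0,0,0]]}}

```text
time: 2.9
tool_pos: [498.0, -141.4, 41.6]
tcp_rot: [3.14, -0.001, 0.437]
contact_force: [-0.1, 0.5, -0.4]
grip_width: -0.2
```

Run:
```python
from h import *; from plant import *
import cv2
o=get_obs();print(o["time"],o["tool_pos"],o["contact_force"])
for n,(x,y,w,h,s) in {"scene":(200,140,200,140,4),"side":(220,80,160,130,4.5)}.items():
    c=capture(n)
    cv2.imwrite(f"pics/{n}2.png",cv2.resize(c["image"][y:y+h,x:x+w],None,fx=s,fy=s,interpolation=cv2.INTER_CUBIC))
```

```text
2.9 [ 497.95438585 -141.36900004   41.59093074] [-0.13483436  0.46462251 -0.43596638]
```

View pics/scene2.png

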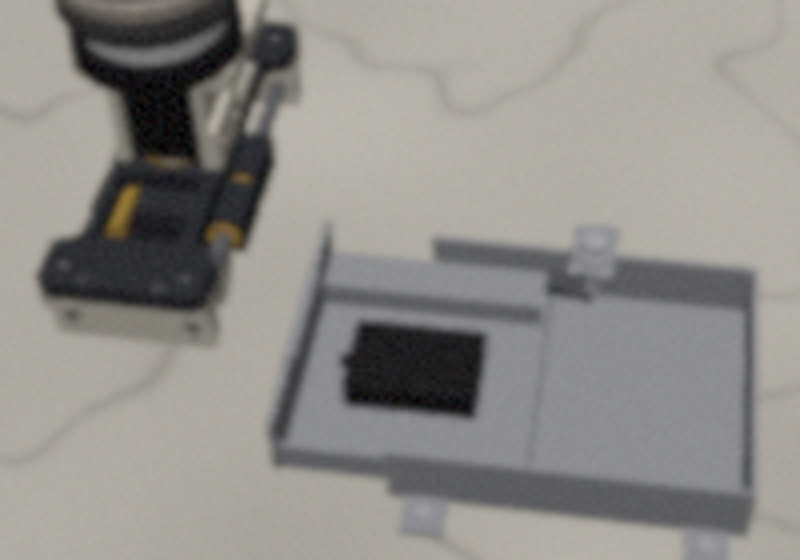

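View pics/side2.png

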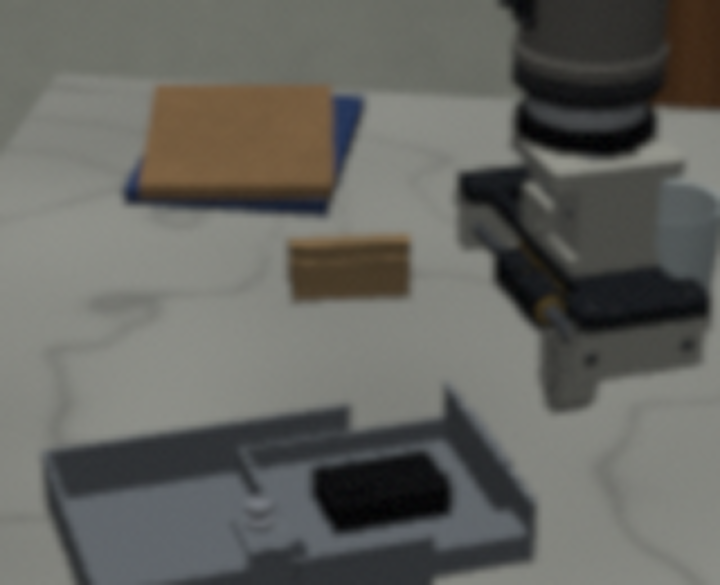

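Request:
{"name": "carry_out", "arguments": {"xyz": [[0.15,0,0],[0.15,0,0],[0.1,0,0],[0.05,0,0],[0,0,0],[0,0,0]], "dr": [[0,0,0],[0,0,0],[0,0,0],[0,0,0],[0,0,0],[0,0,0]]}}

```text
time: 3.75
tool_pos: [521.6, -129.3, 40.3]
tcp_rot: [-3.141, 0.0, 0.437]
contact_force: [0.2, -0.3, 0.5]
grip_width: 0.4
```

Request:
{"name": "carry_out", "arguments": {"xyz": [[0.05,0,0],[0,0,0],[0,0,0]], "dr": [[0,0,0],[0,0,0],[0,0,0]]}}

```text
time: 4.12
tool_pos: [524.4, -128.0, 40.4]
tcp_rot: [3.142, 0.0, 0.437]
contact_force: [0.1, 0.6, 0.3]
grip_width: 0.6
```

Request:
{"name": "carry_out", "arguments": {"xyz": [[0.05,0,0],[0,0,0],[0,0,0]], "dr": [[0,0,0],[0,0,0],[0,0,0]]}}

```text
time: 4.5
tool_pos: [527.2, -126.7, 40.4]
tcp_rot: [3.141, 0.0, 0.437]
contact_force: [-0.6, -0.6, 0.6]
grip_width: 0.1
```

Request:
{"name": "carry_out", "arguments": {"xyz": [[0.05,0,0],[0,0,0],[0,0,0]], "dr": [[0,0,0],[0,0,0],[0,0,0]]}}

```text
time: 4.88
tool_pos: [529.9, -125.4, 40.4]
tcp_rot: [3.142, 0.0, 0.437]
contact_force: [-0.9, -0.1, 0.3]
grip_width: 0.3
```

Request:
{"name": "carry_out", "arguments": {"xyz": [[0.05,0,0],[0,0,0],[0,0,0]], "dr": [[0,0,0],[0,0,0],[0,0,0]]}}

```text
time: 5.25
tool_pos: [532.6, -124.2, 40.4]
tcp_rot: [3.142, 0.0, 0.437]
contact_force: [0.9, 0.4, 0.9]
grip_width: 0.7
```

Run:
```python
from h import *; from plant import *
import cv2
o=get_obs();print(o["time"],o["tool_pos"],o["contact_force"])
for n,(x,y,w,h,s) in {"scene":(230,150,180,130,4.2)}.items():
    c=capture(n)
    cv2.imwrite(f"pics/{n}3.png",cv2.resize(c["image"][y:y+h,x:x+w],None,fx=s,fy=s,interpolation=cv2.INTER_CUBIC))
```

```text
5.25 [ 532.62065898 -124.16763015   40.36636517] [0.87892486 0.44025864 0.89714892]
```

View pics/scene3.png

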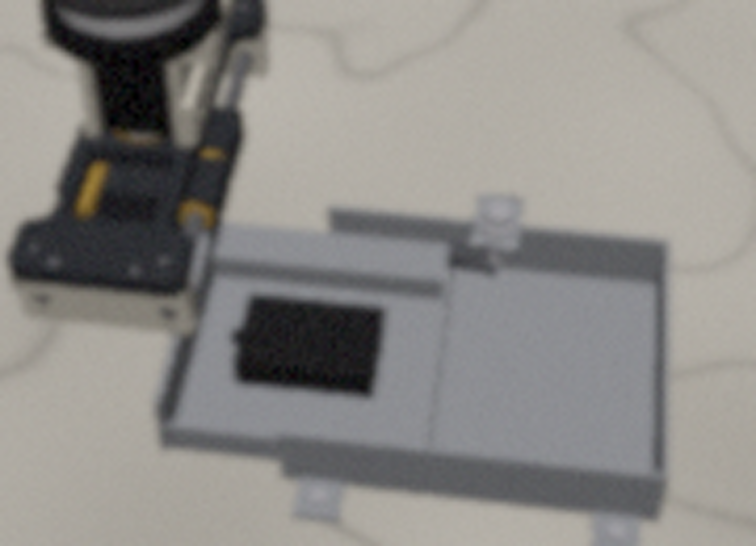

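Request:
{"name": "carry_out", "arguments": {"xyz": [[0.05,0,0],[0,0,0],[0,0,0]], "dr": [[0,0,0],[0,0,0],[0,0,0]]}}

```text
time: 5.68
tool_pos: [535.3, -122.9, 40.4]
tcp_rot: [3.142, 0.0, 0.437]
contact_force: [-0.5, 0.4, 0.6]
grip_width: 0.5
```

Run:
```python
from h import *; from plant import *
import cv2
o=get_obs();print(o["time"],o["tool_pos"],o["contact_force"])
for n,(x,y,w,h,s) in {"side":(220,80,160,130,4.5)}.items():
    c=capture(n)
    cv2.imwrite(f"pics/{n}4.png",cv2.resize(c["image"][y:y+h,x:x+w],None,fx=s,fy=s,interpolation=cv2.INTER_CUBIC))
```

```text
5.675 [ 535.34236731 -122.87459569   40.38963647] [-0.49407204  0.42247503  0.58737304]
```

View pics/side4.png

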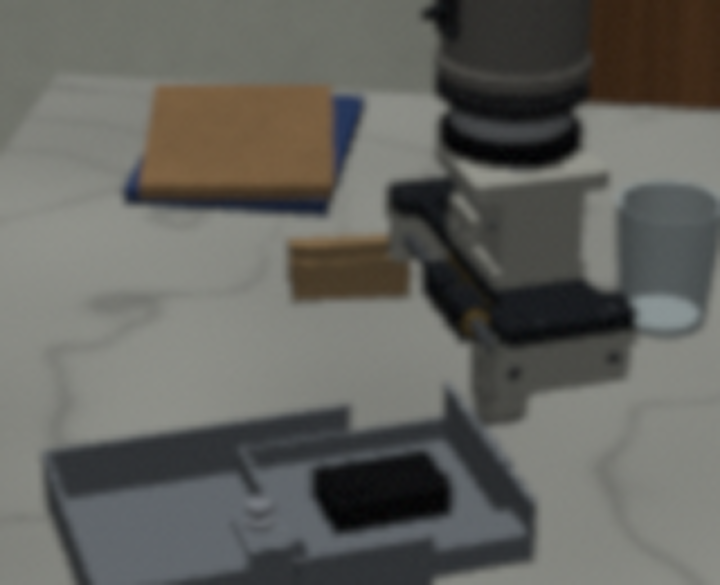

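Run:
```python
from h import *; from plant import *
b=capture("side");a=capture("scene")
f=lambda c,P,x,y,s:np.round((np.array(proj(c,P))-[x,y])*s)
u=np.array([.906,.423,0]);v=np.array([-.423,.906,0]);t=np.array([535.3,-122.9,18.])
for n,P in {"tip+9.5":t+9.5*u,"tip-9.5":t-9.5*u,"tip+9.5,+19v":t+9.5*u+19*v,"tip-9.5,+19v":t-9.5*u+19*v,"panel top":[538.5,-121.5,44],"panel+y":np.array([538.5,-121.5,44])+70*v}.items(): print(n,f(b,P,220,80,4.5))
w=capture("wrist");print("pad face vs wrist",proj(w,t+9.5*u))
import cv2;cv2.imwrite("pics/w5.png",w["image"])
```

```text
tip+9.5 [478. 472.]
tip-9.5 [509. 467.]
tip+9.5,+19v [489. 489.]
tip-9.5,+19v [521. 484.]
panel top [489. 431.]
panel+y [535. 494.]
pad face vs wrist (np.float64(317.4282293869737), np.float64(220.5426810948108))
```

View pics/w5.png

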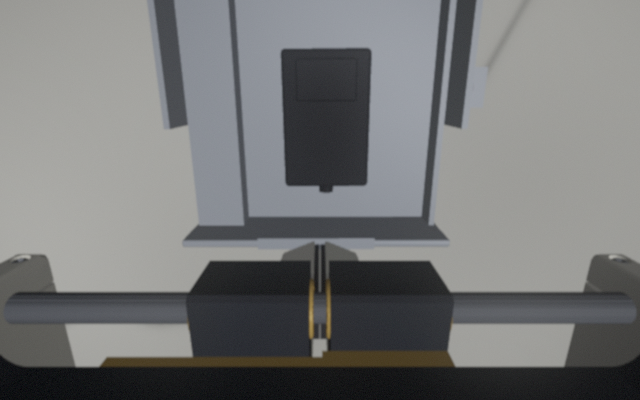

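Run:
```python
from h import *; from plant import *
b=capture("side");w=capture("wrist")
f=lambda c,P,x,y,s:np.round((np.array(proj(c,P))-[x,y])*s)
u=np.array([.906,.423,0]);v=np.array([-.423,.906,0]);t=np.array([535.3,-122.9,0.])
for k in (60,95):
  for z in(60,84): print(k,z,f(b,t+k*v+[0,0,z],220,80,4.5))
for z in (18,30,46): print(z,[np.round(proj(w,t+q*u+[0,0,z])) for q in(0,9.5)])
import cv2
for z in(42,46): 
  P=onz(w,318,248,z); print(P,(P-t)@u)
cv2.imwrite("pics/w5z.png",cv2.resize(w["image"][190:290,230:410],None,fx=4.4,fy=4.4,interpolation=cv2.INTER_CUBIC))
```

```text
60 60 [536. 458.]
60 84 [538. 419.]
95 60 [560. 491.]
95 84 [563. 451.]
18 [array([317., 236.]), array([317., 221.])]
30 [array([317., 244.]), array([317., 228.])]
46 [array([317., 256.]), array([317., 240.])]
[ 538.14252814 -122.07498562   42.        ] 2.924311578533769
[ 539.81950453 -121.31302917   46.        ] 4.765959763084141
```

View pics/w5z.png

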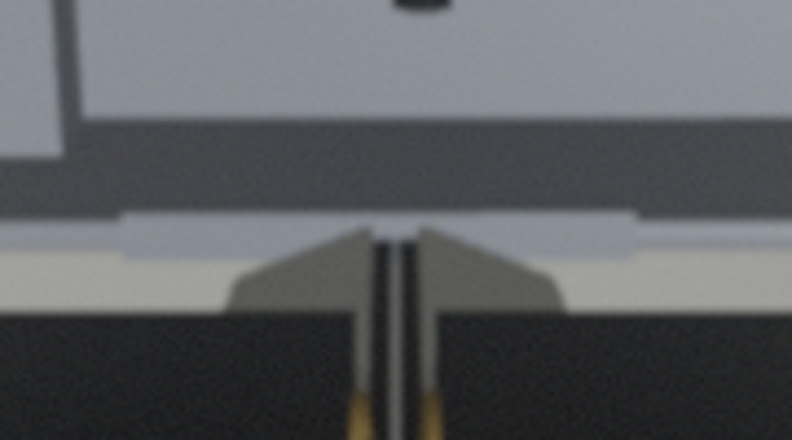

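Run:
```python
from h import *; from plant import *
import cv2
b=capture("side");w=capture("wrist")
cv2.imwrite("pics/s6z.png",cv2.resize(b["image"][130:205,290:380],None,fx=8,fy=8,interpolation=cv2.INTER_CUBIC))
t=get_obs()["tool_pos"]
for p,q in (((326,172.2),(318.5,241.8)),):
    o1,d1=ray(b,*p);o2,d2=ray(w,*q)
    s=np.linalg.lstsq(np.c_[d1,-d2],o2-o1,rcond=None)[0]
    p1=o1+s[0]*d1;p2=o2+s[1]*d2;m=(p1+p2)/2;print(m,p1-p2,m-t)
print(get_obs()["time"])
```

```text
[ 545.99980881 -118.66960491   55.00230002] [-1.14375396 -0.37221197  0.52494719] [10.68156869  4.25355951 14.58852837]
6.075
```

View pics/s6z.png

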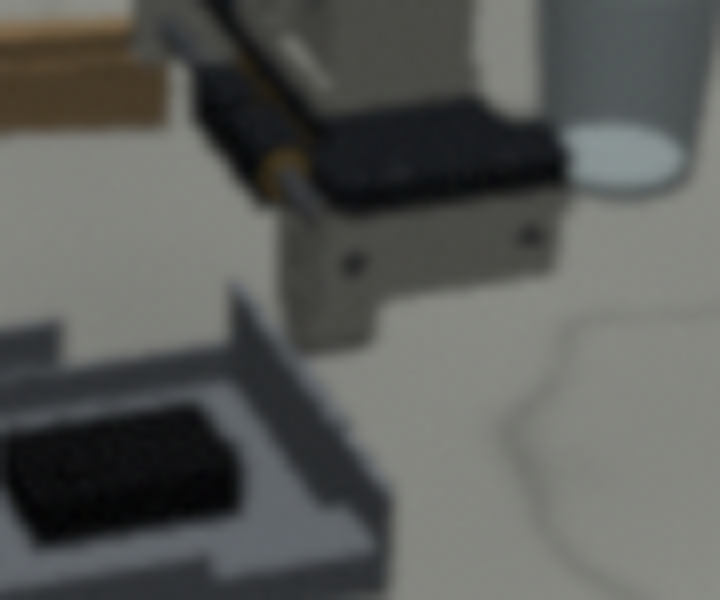

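Request:
{"name": "carry_out", "arguments": {"xyz": [[-0.2,0,0],[-0.3,0,0],[0,0,0],[0,0,0]], "dr": [[0,0,0],[0,0,0],[0,0,0],[0,0,0]]}}

```text
time: 6.58
tool_pos: [508.5, -135.8, 40.6]
tcp_rot: [3.141, -0.001, 0.437]
contact_force: [-0.2, -0.0, 0.6]
grip_width: 0.7
```

Run:
```python
from h import *; from plant import *
import cv2
b=capture("side");w=capture("wrist")
cv2.imwrite("pics/s7.png",cv2.resize(b["image"][130:205,290:390],None,fx=8,fy=8,interpolation=cv2.INTER_CUBIC))
cv2.imwrite("pics/w7.png",w["image"])
o=get_obs();print(o["time"],o["tool_pos"],o["tcp_rot"],o["contact_force"],o["joint_positions"])
```

```text
6.675 [ 508.64919866 -135.60747638   40.53278978] [ 3.14108396e+00 -4.48793620e-04  4.37352755e-01] [ 0.38265688  0.26171692 -0.16777788] [-4.06188083e-01  5.49155512e-01  1.73575612e+00 -3.89726886e-06
  8.56002657e-01  7.27258157e-01]
```

View pics/s7.png

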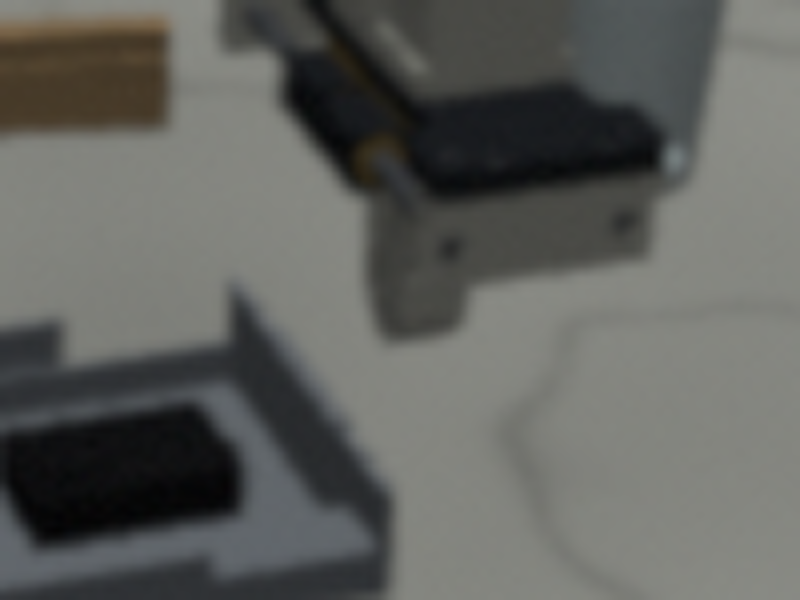

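View pics/w7.png

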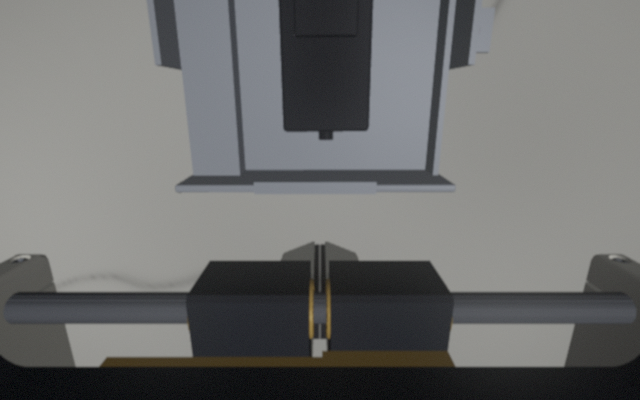

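Run:
```python
from h import *; from plant import *
b=capture("side");w=capture("wrist");a=capture("scene")
import cv2
t=get_obs()["tool_pos"];u=np.array([.906,.423,0]);v=np.array([-.423,.906,0])
img=cv2.resize(b["image"][100:205,270:400],None,fx=6,fy=6,interpolation=cv2.INTER_CUBIC)
sc=cv2.resize(a["image"][110:260,190:340],None,fx=4,fy=4,interpolation=cv2.INTER_CUBIC)
for k,col in ((0,(0,0,255)),(95,(0,255,0)),(-95,(255,0,0))):
  for z in (-22,0,44,100):
    p=(np.array(proj(b,t+k*v+[0,0,z]))-[270,100])*6;cv2.circle(img,tuple(int(x) for x in p),4,col,-1)
    p=(np.array(proj(a,t+k*v+[0,0,z]))-[190,110])*4;cv2.circle(sc,tuple(int(x) for x in p),4,col,-1)
cv2.imwrite("pics/s8.png",img);cv2.imwrite("pics/a8.png",sc)
```

```text
(no output)
```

View pics/s8.png

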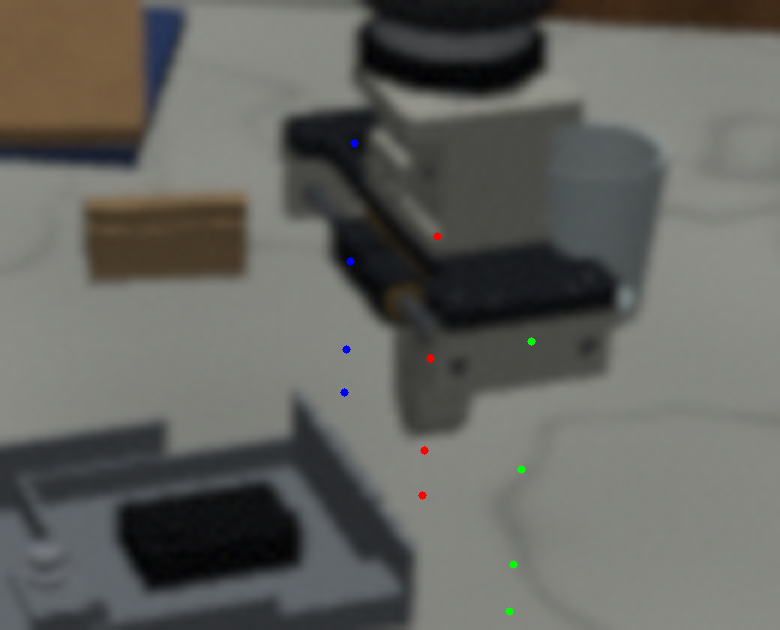

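View pics/a8.png

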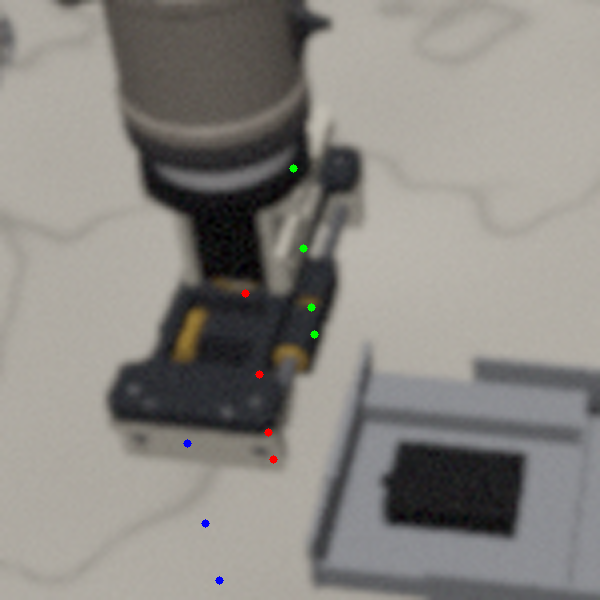

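Request:
{"name": "carry_out", "arguments": {"xyz": [[0,0,0.1],[0,0,0.1],[0,0,0],[0,0,0]], "dr": [[0,0,0],[0,0,0],[0,0,0],[0,0,0]]}}

```text
time: 7.32
tool_pos: [508.2, -135.6, 28.3]
tcp_rot: [-3.142, 0.0, 0.437]
contact_force: [-0.5, 0.8, 0.3]
grip_width: 0.4
```

Request:
{"name": "carry_out", "arguments": {"xyz": [[0,0,0.07],[0,0,0],[0,0,0]], "dr": [[0,0,0],[0,0,0],[0,0,0]]}}

```text
time: 7.7
tool_pos: [508.1, -135.6, 24.2]
tcp_rot: [3.142, 0.0, 0.437]
contact_force: [0.3, -0.9, -0.6]
grip_width: 0.4
```

Request:
{"name": "carry_out", "arguments": {"xyz": [[0,0,0.03],[0,0,0],[0,0,0]], "dr": [[0,0,0],[0,0,0],[0,0,0]]}}

```text
time: 8.07
tool_pos: [508.2, -135.6, 22.4]
tcp_rot: [3.141, -0.0, 0.437]
contact_force: [-0.2, -0.2, 0.6]
grip_width: 0.5
```

Run:
```python
from h import *; from plant import *
import cv2
b=capture("side");w=capture("wrist")
cv2.imwrite("pics/s9.png",cv2.resize(b["image"][130:205,290:390],None,fx=8,fy=8,interpolation=cv2.INTER_CUBIC))
cv2.imwrite("pics/w9.png",w["image"])
o=get_obs();print(o["time"],o["tool_pos"],o["tcp_rot"],o["contact_force"])
```

```text
8.175 [ 508.2055449  -135.64167317   22.44400251] [ 3.14145491e+00 -3.41163027e-05  4.37231175e-01] [-1.08420479 -0.64477386  0.32276874]
```

View pics/s9.png

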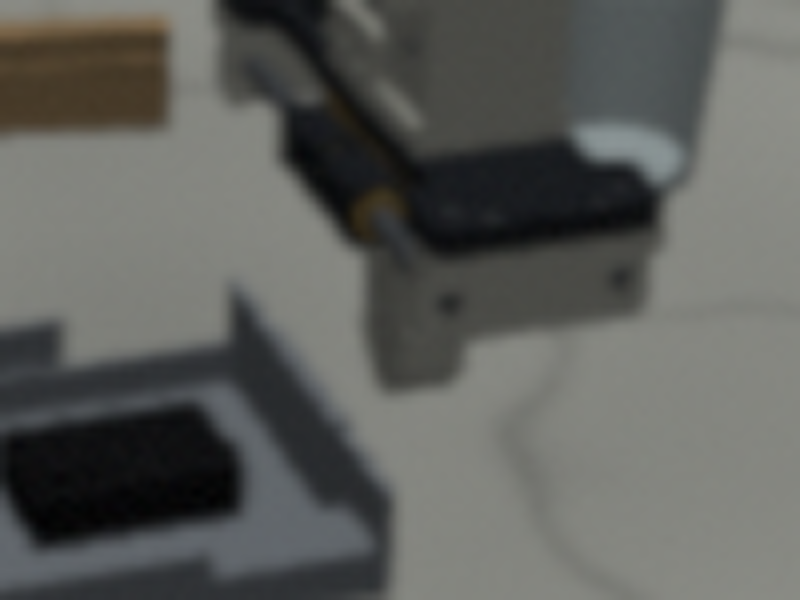

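Request:
{"name": "carry_out", "arguments": {"xyz": [[0,0,0.05],[0,0,0],[0,0,0]], "dr": [[0,0,0],[0,0,0],[0,0,0]]}}

```text
time: 8.55
tool_pos: [508.2, -135.6, 19.4]
tcp_rot: [3.142, 0.0, 0.437]
contact_force: [0.4, 0.6, 0.1]
grip_width: 0.3
```

Request:
{"name": "carry_out", "arguments": {"xyz": [[0,0,0.05],[0,0,0],[0,0,0]], "dr": [[0,0,0],[0,0,0],[0,0,0]]}}

```text
time: 8.93
tool_pos: [508.1, -135.6, 16.4]
tcp_rot: [3.142, 0.0, 0.437]
contact_force: [-0.0, -0.2, -0.1]
grip_width: 0.4
```

Request:
{"name": "carry_out", "arguments": {"xyz": [[0,0,0.05],[0,0,0],[0,0,0]], "dr": [[0,0,0],[0,0,0],[0,0,0]]}}

```text
time: 9.3
tool_pos: [508.2, -135.6, 13.4]
tcp_rot: [3.142, 0.0, 0.437]
contact_force: [-0.9, -0.3, 0.3]
grip_width: 0.4
```

Request:
{"name": "carry_out", "arguments": {"xyz": [[0,0,0.05],[0,0,0],[0,0,0]], "dr": [[0,0,0],[0,0,0],[0,0,0]]}}

```text
time: 9.68
tool_pos: [508.2, -135.6, 10.4]
tcp_rot: [3.142, 0.0, 0.437]
contact_force: [-0.1, 0.3, -0.1]
grip_width: 0.4
```

Run:
```python
from h import *; from plant import *
import cv2
b=capture("side");w=capture("wrist")
cv2.imwrite("pics/s10.png",cv2.resize(b["image"][130:205,290:390],None,fx=8,fy=8,interpolation=cv2.INTER_CUBIC))
cv2.imwrite("pics/w10.png",w["image"])
o=get_obs();t=o["tool_pos"];print(o["time"],o["tool_pos"],o["tcp_rot"],o["contact_force"])
for z in (0,20,40): print(z,(np.array(proj(b,[t[0]+10,t[1]+4,z]))-[290,130])*8)
```

```text
9.775 [ 508.21430483 -135.62469624   10.43864536] [ 3.14145425e+00 -3.89170252e-05  4.37210224e-01] [ 0.3202771  -0.45131811 -0.40216284]
0 [369.49389035 472.78613318]
20 [372.29175523 419.6582087 ]
40 [375.14043711 365.56533339]
```

View pics/s10.png

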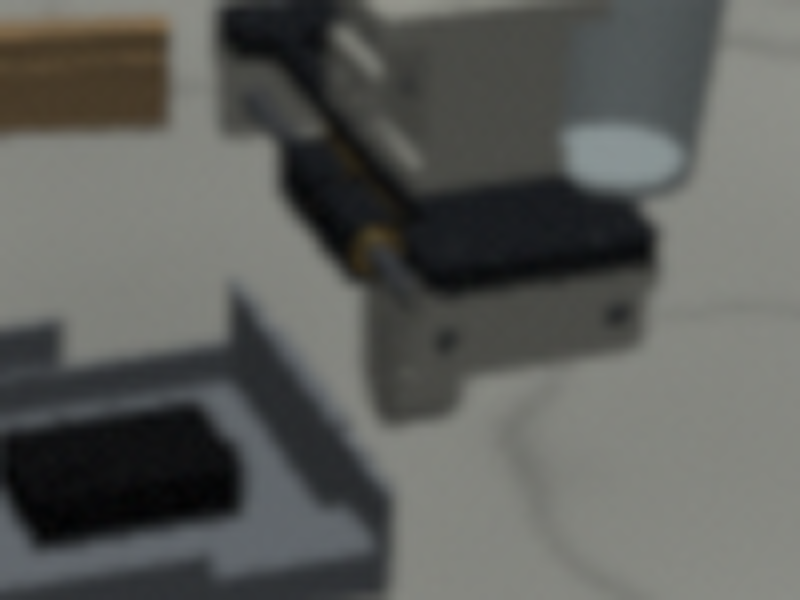

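View pics/w10.png

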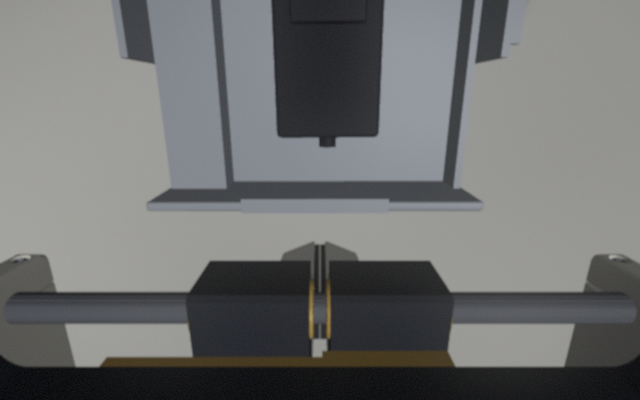

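Request:
{"name": "carry_out", "arguments": {"xyz": [[0.1,0,0],[0.1,0,0],[0.05,0,0],[0,0,0],[0,0,0]], "dr": [[0,0,0],[0,0,0],[0,0,0],[0,0,0],[0,0,0]]}}

```text
time: 10.4
tool_pos: [521.6, -129.2, 10.4]
tcp_rot: [-3.142, 0.0, 0.437]
contact_force: [-0.4, 1.1, -0.3]
grip_width: 0.8
```

Request:
{"name": "carry_out", "arguments": {"xyz": [[0.05,0,0],[0,0,0],[0,0,0]], "dr": [[0,0,0],[0,0,0],[0,0,0]]}}

```text
time: 10.78
tool_pos: [524.4, -128.0, 10.4]
tcp_rot: [3.142, 0.0, 0.437]
contact_force: [0.1, -0.2, -0.1]
grip_width: 0.4
```

Request:
{"name": "carry_out", "arguments": {"xyz": [[0.05,0,0],[0,0,0],[0,0,0]], "dr": [[0,0,0],[0,0,0],[0,0,0]]}}

```text
time: 11.15
tool_pos: [527.2, -126.7, 10.4]
tcp_rot: [3.142, 0.0, 0.437]
contact_force: [0.6, -0.5, -0.3]
grip_width: 0.3
```

Request:
{"name": "carry_out", "arguments": {"xyz": [[0.05,0,0],[0,0,0],[0,0,0]], "dr": [[0,0,0],[0,0,0],[0,0,0]]}}

```text
time: 11.52
tool_pos: [529.5, -125.6, 10.4]
tcp_rot: [-3.141, 0.001, 0.437]
contact_force: [-2.7, -1.6, 2.1]
grip_width: 0.2
```

Run:
```python
from h import *; from plant import *
import cv2
b=capture("side");w=capture("wrist")
cv2.imwrite("pics/s11.png",cv2.resize(b["image"][130:205,290:390],None,fx=8,fy=8,interpolation=cv2.INTER_CUBIC))
cv2.imwrite("pics/w11.png",w["image"])
o=get_obs();t=o["tool_pos"];print(o["time"],o["tool_pos"],o["tcp_rot"],o["contact_force"])
```

```text
11.625 [ 529.54705693 -125.55931389   10.36491211] [-3.14139880e+00  6.48413203e-04  4.37231573e-01] [-3.28456154 -1.60814756  1.98568702]
```

View pics/s11.png

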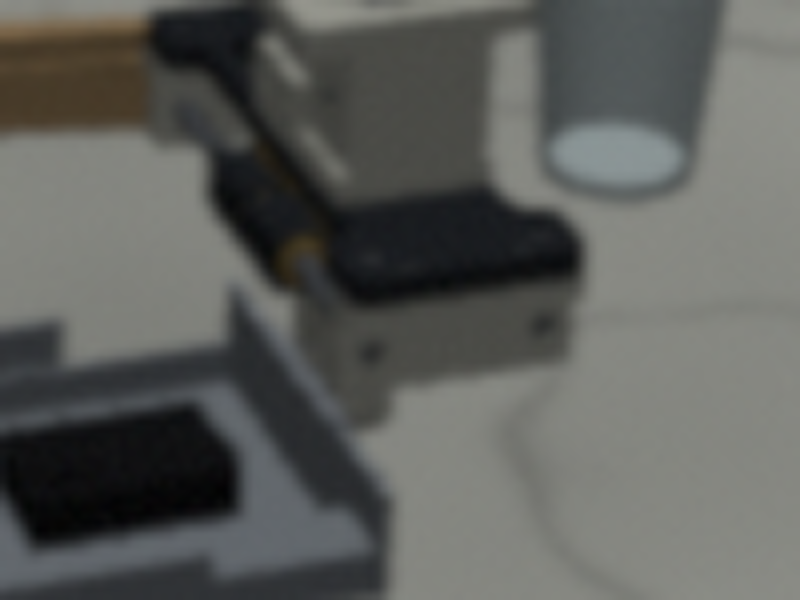

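View pics/w11.png

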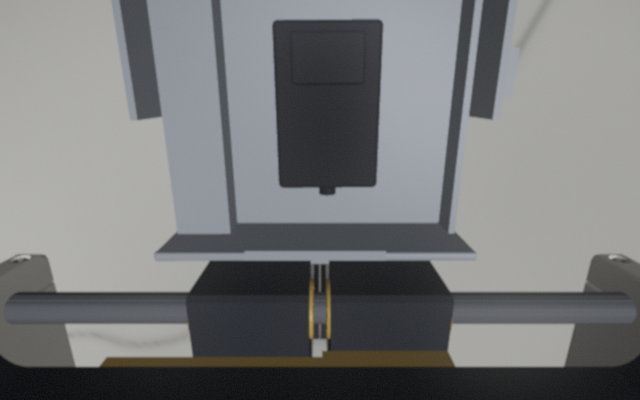

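Request:
{"name": "carry_out", "arguments": {"xyz": [[0.05,0,0],[0.05,0,0],[0.05,0,0],[0.05,0,0],[0,0,0],[0,0,0]], "dr": [[0,0,0],[0,0,0],[0,0,0],[0,0,0],[0,0,0],[0,0,0]]}}

```text
time: 12.38
tool_pos: [540.8, -120.3, 10.4]
tcp_rot: [3.142, 0.0, 0.437]
contact_force: [-3.9, -2.6, 2.2]
grip_width: -0.1
```

Run:
```python
from h import *; from plant import *
import cv2
a=capture("scene")
cv2.imwrite("pics/a12.png",cv2.resize(a["image"][165:285,230:410],None,fx=4.4,fy=4.4,interpolation=cv2.INTER_CUBIC))
o=get_obs();t=o["tool_pos"];print(o["time"],o["tool_pos"],o["tcp_rot"],o["contact_force"],(t[:2]-[529.2,-125.7])@[.906,.423])
```

```text
12.425 [ 540.71570718 -120.30241824   10.35817049] [-3.14152990e+00  1.37086904e-04  4.37275067e-01] [-4.60759013 -1.92354346  0.51438772] 12.716407788819899
```

View pics/a12.png

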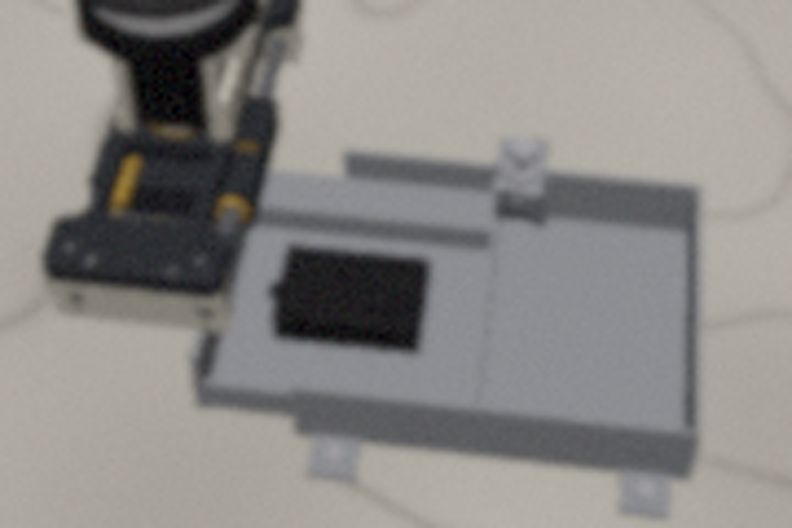

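Request:
{"name": "carry_out", "arguments": {"xyz": [[0.05,0,0],[0.05,0,0],[0.05,0,0],[0.05,0,0],[0,0,0],[0,0,0]], "dr": [[0,0,0],[0,0,0],[0,0,0],[0,0,0],[0,0,0],[0,0,0]]}}

```text
time: 13.18
tool_pos: [552.4, -115.2, 10.6]
tcp_rot: [3.141, -0.001, 0.437]
contact_force: [0.4, 0.6, 0.7]
grip_width: 0.4
```

Request:
{"name": "carry_out", "arguments": {"xyz": [[0.05,0,0],[0.05,0,0],[0,0,0],[0,0,0]], "dr": [[0,0,0],[0,0,0],[0,0,0],[0,0,0]]}}

```text
time: 13.68
tool_pos: [557.0, -113.0, 10.6]
tcp_rot: [3.141, 0.0, 0.437]
contact_force: [-5.0, -2.6, 2.0]
grip_width: 0.5
```

Request:
{"name": "carry_out", "arguments": {"xyz": [[0.05,0,0],[0.03,0,0],[0,0,0],[0,0,0]], "dr": [[0,0,0],[0,0,0],[0,0,0],[0,0,0]]}}

```text
time: 14.18
tool_pos: [561.3, -111.0, 10.5]
tcp_rot: [3.141, 0.0, 0.437]
contact_force: [-4.1, -4.1, 3.0]
grip_width: 0.5
```

Run:
```python
from h import *; from plant import *
import cv2
a=capture("scene");b=capture("side")
cv2.imwrite("pics/a13.png",cv2.resize(a["image"][165:285,230:410],None,fx=4.4,fy=4.4,interpolation=cv2.INTER_CUBIC))
cv2.imwrite("pics/s13.png",cv2.resize(b["image"][130:230,220:350],None,fx=6,fy=6,interpolation=cv2.INTER_CUBIC))
o=get_obs();t=o["tool_pos"];print(o["time"],o["tool_pos"],o["tcp_rot"],o["contact_force"],(t[:2]-[529.2,-125.7])@[.906,.423])
```

```text
14.275 [ 561.28980154 -111.02453378   10.51013061] [3.14128864e+00 2.87444816e-04 4.37159805e-01] [-4.47478091 -2.88714349  3.13475802] 35.28108240609225
```

View pics/a13.png

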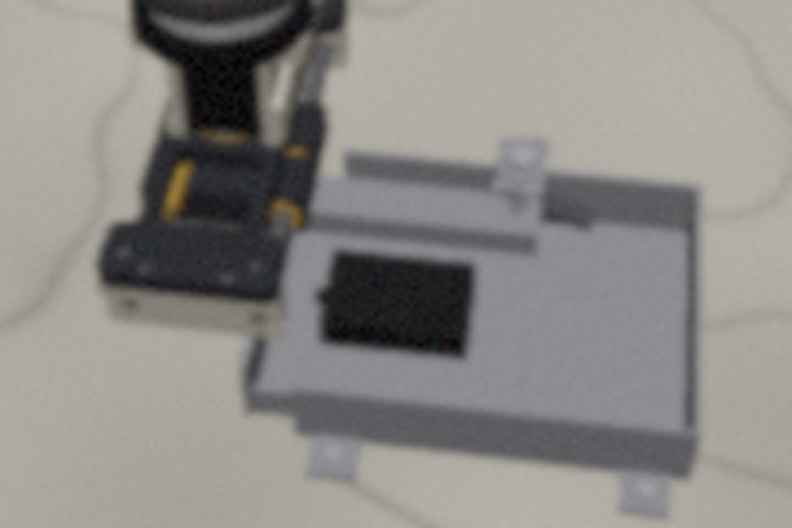

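View pics/s13.png

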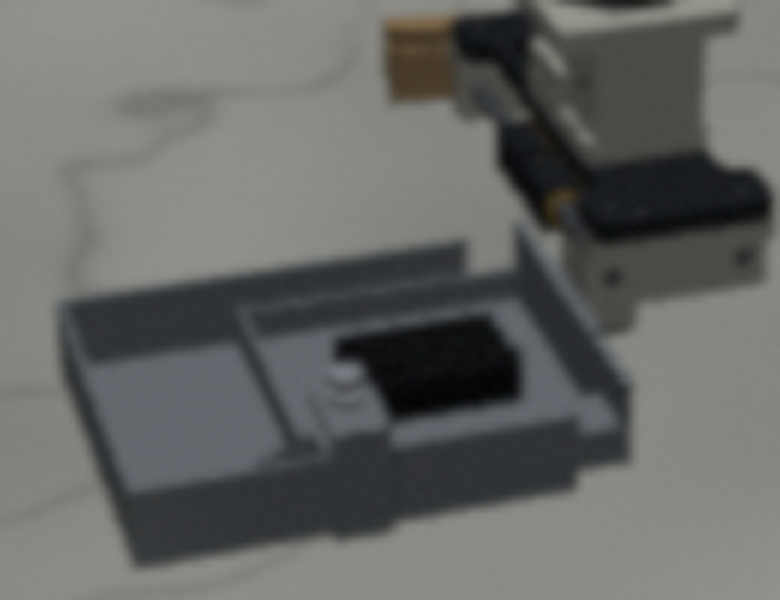

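Request:
{"name": "carry_out", "arguments": {"xyz": [[-0.04,0,0],[-0.04,0,0],[-0.04,0,0],[-0.04,0,0],[-0.05,0,0],[-0.1,0,0],[0,0,0],[0,0,0]], "dr": [[0,0,0],[0,0,0],[0,0,0],[0,0,0],[0,0,0],[0,0,0],[0,0,0],[0,0,0]]}}

```text
time: 15.28
tool_pos: [544.7, -118.6, 10.4]
tcp_rot: [3.141, -0.0, 0.437]
contact_force: [-0.8, 0.3, -0.0]
grip_width: 0.4
```

Request:
{"name": "carry_out", "arguments": {"xyz": [[-0.3,0,0],[-0.4,0,0],[0,0,-0.4],[0,0,-0.6],[0,0,0],[0,0,0]], "dr": [[0,0,0],[0,0,0],[0,0,0],[0,0,0],[0,0,0],[0,0,0]]}}

```text
time: 16.02
tool_pos: [506.3, -136.2, 70.1]
tcp_rot: [-3.141, 0.0, 0.437]
contact_force: [0.9, 0.7, -1.1]
grip_width: 0.3
```

Run:
```python
from h import *; from plant import *
import cv2
a=capture("scene");b=capture("side");w=capture("wrist")
cv2.imwrite("pics/a14.png",cv2.resize(a["image"][165:285,230:410],None,fx=4.4,fy=4.4,interpolation=cv2.INTER_CUBIC))
cv2.imwrite("pics/s14.png",cv2.resize(b["image"][130:230,220:350],None,fx=6,fy=6,interpolation=cv2.INTER_CUBIC))
cv2.imwrite("pics/w14.png",w["image"])
o=get_obs();t=o["tool_pos"];print(o["time"],o["tool_pos"],o["contact_force"])
```

```text
16.175 [ 505.93511268 -136.06174444   69.39681458] [-0.86147519  0.64557549 -0.1712419 ]
```

View pics/a14.png

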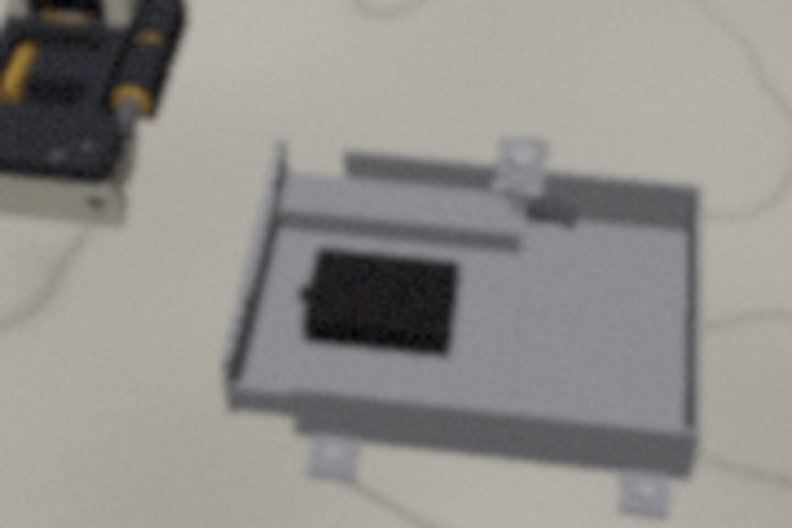

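View pics/s14.png

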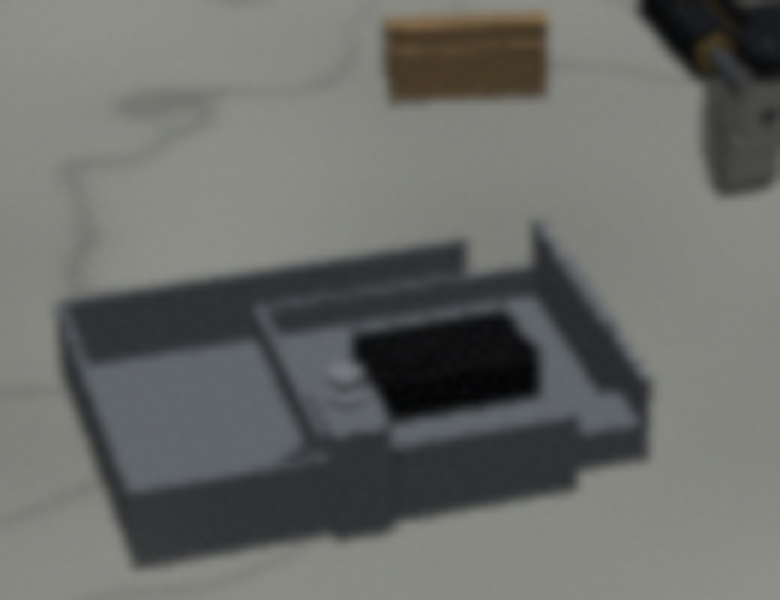

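View pics/w14.png

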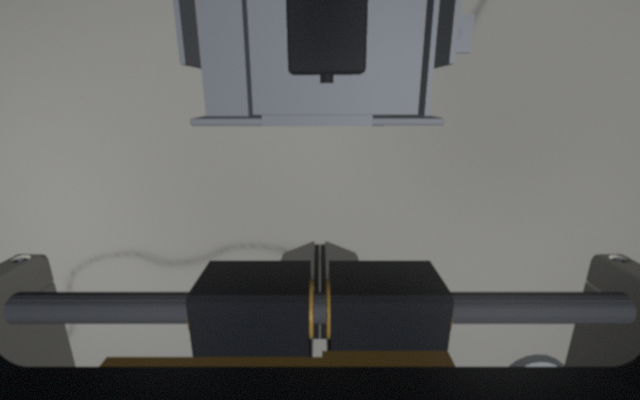

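Run:
```python
from h import *; from plant import *
a=capture("scene");b=capture("side")
print((onz(a,294.3,197.5,44)-onz(a,281.6,196,44))[:2]@[.906,.423])
print((onz(b,309.7,167,44)-onz(b,319.5,165.3,44))[:2]@[.906,.423],(onz(b,328.3,194,44)-onz(b,338.7,192,44))[:2]@[.906,.423])
o=get_obs();print(o["time"],np.abs(o["dq"]).max(),o["contact_force"])
close_job()
```

```text
28.439990902418714
27.4254629269687 26.858573111454998
16.275 0.003963726331070098 [0.59306234 0.63019201 0.43650774]
the job is handed in; nothing more can be done
```

I pushed the inner tray in by the outside of its front panel with the closed fingertips, to about 35 mm by the arm's travel. The push force there was 5–6 N. I then backed off slowly, the tray came back and caught on the pin, and I handed the job in at 16.3 s.

**Final checks:**
- **Tray position:** the last pictures put the tray 26.9–28.4 mm in (28.4 from the scene camera, 27.4 and 26.9 from the side camera). It had stayed there after the fingers left it.
- **Cartridge and pin:** the cartridge lies flat in the tray. The pin head looks dropped, but I did not measure the height of the pin's tip.
- **Arm:** it stands clear of everything, and the force reading was about 1 N, which is noise level.
- **Cup, block and tweezer:** the arm stayed clear of all three. The block looks unmoved in the last side picture. I did not measure any of their positions again at the end.

**What disagreed:**
- **Fingertip height:** in the side and wrist pictures the fingertips were about 35 mm higher than the reported TCP height and the stated 22 mm fingertip offset imply. My first approach therefore ended with the tips just above the panel's lip, with no force felt and nothing moved. I backed off and lowered the tool by the pictures, to a reported TCP height of 10 mm. The fingers then met the panel as planned.
- **Camera heights:** the scene and side cameras together placed the tray about 5 mm too low. The panel was close to where I had measured it, so this did not affect the push.

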